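Hand rest and held lid for the box painter

TASK

Set the wooden keepsake box up for painting the inside of its lid: first lay the loose wooden hand-rest bar across the two notched blue posts in front of the box, centred, resting in both notches, and let go of it. Then lift the box lid and hold it still with the gripper, open at about 60 degrees from closed; the lid falls shut if let go, so the program finishes while still holding it. Leave the candles, jar, cup, bowl, brush and mug where they are.

Things in the scene. Friction and masses are not known exactly. Their poses are not given: they have to be found in the camera images.
- keepsake: Wooden keepsake box fixed to the table, 220 (x) x 160 (y) x 80 (z) mm, its lid on top. Origin: centre of its underside, on the table. Its own x axis runs along the hinge; its front (the side that opens) looks along its own -y, the hinge is on its +y side. Position and yaw (up to 0.3 rad) vary.
- lid (a joint): Opening angle of the lid, rad: 0 closed (level), growing as its front edge rises (right-hand turn about the box's own -x), stop at 1.9. No spring, hardly any friction: falls shut below about 1.45, open beyond. The lid: wooden board 226 x 168 x 10 mm, about 0.28 kg, with painted flowers; closed, its top is 90.5 mm above the table and it overhangs the box front by 6 mm.
- lid_knob (a point): Centre of the red knob, a flat-ended drum 32 mm long (along the hinge) and 26 mm across on a 14 mm stem, midway along the lid, 26 mm in from its front edge, 30 mm above its top face; closed: 120.5 mm above the table, 140 mm in front of and 40 mm above the hinge line. Turns with the lid. Pinched from above by its flat ends (fingers closing along the box's x axis), it can turn between the tips as the lid swings.
- lid_hinge (a point): Point in the middle of the hinge line, 80.5 mm above the table, over the box's back edge. Does not move as the lid opens.
- rest: Hand-rest stand fixed to the table 80 to 100 mm before the box front, parallel to the box: steel foot 226 x 56 x 8 mm, two blue posts (24 x 50 mm) at x = -95 and +95 mm. Each has a notch on top, open along x: floor 55 mm above the table, 34 mm wide, lips 8 mm thick rising 12 mm. Origin: centre of its underside; x axis from post to post. The laid bar's centre is 65 mm above this origin.
- bar: Loose straight bar of pale wood with a red band near each end, 240 (x) x 26 (y) x 20 (z) mm, about 90 g, at first lying flat on the table to the right of the stand. Origin: centre of its underside; own x axis along its length.
- bar_mid (a point): Centre of the bar's volume, 10 mm above its origin.
- candle: Bystander, leave alone: tall cream pillar candle with green dots, 60 mm across, 140 mm high, loose. Origin: centre of its underside.
- wide_candle: Bystander, leave alone: cream pillar candle with a red and green band, 68 mm across, 120 mm high, loose. Origin: centre of its underside.
- varnish: Bystander, leave alone: white screw-top varnish jar with a black label, 64 mm across, 85 mm high, loose. Origin: centre of its underside.
- cup: Bystander, leave alone: thin white plastic cup, 72 mm across the rim, 90 mm high, loose. Origin: centre of its underside.
- bowl: Bystander, leave alone: white ceramic bowl, 120 mm across the rim, 45 mm high, loose. Origin: centre of its underside.
- brush: Bystander, leave alone: flat paint brush with a clear handle, 200 mm long, lying loose on the table. Origin: centre of its underside; own x axis along it.
- mug: Bystander, leave alone: blue ceramic mug, 76 mm across, 85 mm high, loose. Origin: centre of its underside.
Things that resemble listed ones, but are neither listed nor needed, are in the scene too. Of the things shaped like the bar, the wood one is meant.

How it is judged:
On the way, in this order (a step that is already met when the one before it is completed fails the run):
1. the bar lies across both posts, in their notches, and is let go (x of bar_mid in the frame of rest between -0.02 and 0.02 m and y of bar_mid in the frame of rest between -0.009 and 0.009 m and z of bar_mid in the frame of rest between 0.06 and 0.071 m and angle between the x axis of bar and the x axis of rest, either way round below 0.12 rad and contact force between bar and rest above 0.2 N and contact force between bar and the fingers below 0.05 N and linear speed of bar below 0.03 m/s), for 0.3 s.
2. the lid is held by the fingers, still, at 60 degrees (value of joint lid between 0.925 and 1.17 rad and velocity of joint lid between -0.1 and 0.1 rad/s and contact force between lid and the fingers above 0.3 N), for 0.3 s.
At the end, for the whole second after the job is handed in: Lid still at 60 degrees (53 to 67), carried by the fingers alone (over 0.3 N, no loose thing touching it); bar untouched, at rest in both notches, its centre within 20 mm lengthwise and 9 mm sideways of the stand's centre, 60 to 71 mm up, parallel within 0.12 rad (all of step 1 and all of step 2 and contact force between lid and bar below 0.05 N and contact force between lid and candle below 0.05 N and contact force between lid and wide_candle below 0.05 N and contact force between lid and varnish below 0.05 N and contact force between lid and cup below 0.05 N and contact force between lid and bowl below 0.05 N and contact force between lid and brush below 0.05 N and contact force between lid and mug below 0.05 N); the arm keeps its last pose, push and grip.
It fails at once if a candle, the jar, cup, bowl, brush or mug is pushed more than 25 mm from its place (distance of any of candle, wide_candle, varnish, cup, bowl, brush, mug from where it was at the start of the episode above 0.025 m).
It also fails if it takes over 51 s, if anything falls off the work surface, if the arm or the gripper's body presses on something with over 40 N, if the wrist force passes 120 N, or if a joint passes its speed limit or range.

ROBOT

A 6-joint arm with a two-finger parallel gripper is mounted at the origin on the work surface. World frame = base frame: x ahead of the robot, y to its left, z up, the work surface at z = 0. Lengths are in m, angles in rad, forces in N, time in s.
With the tool pointing down it reaches from about 0.35 to 0.875 m from the base axis. Payload 4.2 kg.
Tool frame: the origin (TCP) lies midway between the tips of the shut fingers; the grasp point (between the pads) lies 19 mm behind it; z points along the fingers, y is the line along which they close (so a half turn about z gives the same grasp; the last joint's range is limited). The gripper opens to 85 mm and grips with 20 to 120 N. Pads are 22 mm wide; open, the fingers measure 114 mm over their backs; the gripper's body (76 mm by 85 mm) begins 54 mm behind the grasp point. The pads swing forward as they close: fully open they stand 13 mm farther back than shut.
Start: joints at [-0.939, 0.385, 0.008, 0, -1.194, -0.259], TCP at [0.228, -0.582, 0.231] pointing down, gripper open.
Joint ranges: [-3.14, 3.14], [-1.21, 2.06], [-1.07, 1.41], [-3.16, 2.05], [-2.99, -0.16], [-3.1, 3.1]. Speed limits (rad/s): [2.79, 2.79, 3.14, 3.14, 3.14, 3.14].

INTERFACE

Orientations are given as [roll, pitch, yaw] about the fixed x, y, z axes, in that order (R = Rz(yaw) Ry(pitch) Rx(roll)).
In Python, from rig import env gives the robot as it stands. The module is installed in compiled form; this text tells all that it offers.
- The arm moves only by the tool servo_tool, never from a script. Its argument "deltas" is a list of rows, each a list of 7 numbers: the shift along the tool's x, y, z in m, then the turn, a rotation vector about the tool's x, y, z in rad, then the finger opening in m, from 0 to 0.0854. A call has exactly 8 rows; each row shifts and turns the commanded pose from where the row before left it, along the tool's axes as they then stand; what a row does not reach is not made up. A row lasts 1/10 s, in which the tool goes at most 50 mm and 8.59 degrees, less where a joint would pass 70% of its speed; a pose out of reach is approached as far as the arm can. A call is refused whole if a number of a shift passes 0.05 or a number of a turn 0.15, either way. A call with a gripper value outside its range is refused whole. The fingers move at their own pace and stop on an object; "squeeze" is the grip in N (left out, the last holds). Time passes only in rows, so rows that do not move let the fingers close, or fill a call up. It gives the time, the measured TCP pose, the force, the opening and the grip force at its end, in the units of the state.
- env.observe(): the state, without advancing time (a new reading comes with each control period).
- env.snapshot(name): name is "scene" or "top" or "wrist"; returns a dict with "color" (400x640x3 uint8, red, green, blue), "depth" (400x640 float32, m along the optical axis (not along the pixel's ray), 0 where there is no reading), "mtx" (3x3 intrinsics, pixels), "extrinsics" (4x4, takes a point from world to camera coordinates). Camera axes: x right, y down, z forward; pixel columns grow to the right and rows downward; lengths in m; the calibration is good to about 2 mm. A picture is of the moment at which its call begins.
- env.close_job(): hands the job in; it is judged then, once.
The state is a dict: "time": time; "joint_positions": joint angles; "qd": joint speeds; "joint_torque": joint torques, N m; "eef_pos": TCP position; "ee_rot": TCP orientation; "contact_force": force on the tool from outside, world axes, zero at the start; "moment": the same for the moment, N m; "gripper_width": finger opening in m; "grasp_force": force on a finger pad.
Only numpy, scipy, OpenCV 4.12 (cv2) and the standard library are available. Lean on these libraries where they do the work, as an engineer would, in place of code of your own. Each camera call takes 0.05 s, during which the arm holds its last target. There are 200 camera calls.

## Working session

There is one attempt and no reset: what is moved stays moved. The work goes in short steps, Python scripts to look and compute and a tool call to move; the robot and the scene stay as the last step left them, time stands still between calls to the robot, and variables do not carry over. Pictures are saved under pics/ and viewed, at most 10 in all, crops included, and the job is handed in when it is done.

Besides the shell and the picture viewer there is one more tool, called after ">>>" by a JSON object that holds its "api" and its "payload", one argument or row to a line. servo_tool: Moves the arm, as the interface text tells. Its arguments: {"type":"object","properties":{"deltas":{"type":"array"},"squeeze":{"type":"number"}},"required":["deltas"]}

```bash
mkdir -p pics; cat > h.py <<'E'
import numpy as np, cv2
from rig import env
def shot(n,f=None):
    s=env.snapshot(n)
    np.savez(f'{n}.npz',**s)
    cv2.imwrite(f'pics/{f or n}.png',s['color'][:,:,::-1]); return s
def cloud(s):
    K=s['mtx'];d=s['depth'];v,u=np.mgrid[:400,:640]
    p=np.stack([(u-K[0,2])/K[0,0]*d,(v-K[1,2])/K[1,1]*d,d],-1)
    E=s['extrinsics'];return (p-E[:3,3])@E[:3,:3]
E
python3 - <<'E'
from h import *
shot('top');shot('scene')
print(env.observe())
E
```

```text
{'time': 0.1, 'joint_positions': array([-9.39366204e-01,  3.85474029e-01,  6.77987557e-03, -4.34962959e-04,
       -1.19403129e+00, -2.58595508e-01]), 'qd': array([ 0.0022875 , -0.00127179,  0.0037558 ,  0.00337553,  0.00041802,
        0.00128436]), 'joint_torque': array([-5.92679517e-04, -3.93319166e+01,  1.88929439e+01,  4.19800356e+00,
       -2.61304303e-03,  1.22975209e-05]), 'eef_pos': array([ 0.22748271, -0.58156898,  0.2303412 ]), 'ee_rot': array([ 3.13962430e+00, -1.02621078e-04, -2.76891836e+00]), 'contact_force': array([ 0.53526277,  0.12985459, -0.10251592]), 'moment': array([ 0.04988607, -0.06292379,  0.02042769]), 'grasp_force': 0.0, 'gripper_width': 0.08537462987077503}
```

View pics/top.png

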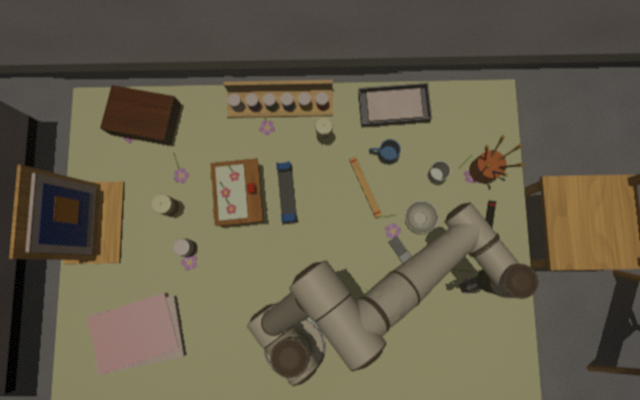

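View pics/scene.png

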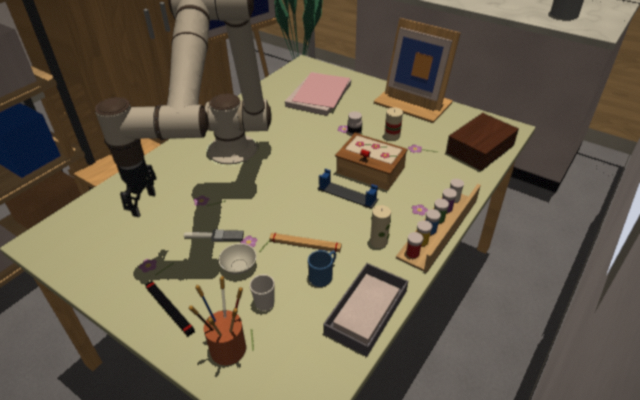

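The top view shows the box at about (237,192), its red knob at (251,188), the stand at (287,192) and the wooden bar running from (353,160) to (378,214). The mug is at (388,152), the tall candle at (324,128) and the bowl at (421,217). The scene view agrees, and the black bar at (490,215) is a decoy.

```bash
cat > m.py <<'E'
from h import *
s=dict(np.load('top.npz'));P=cloud(s);c=s['color'].astype(int)
hsv=cv2.cvtColor(s['color'],cv2.COLOR_RGB2HSV)
def rep(n,m):
    p=P[m];r=cv2.minAreaRect((p[:,:2]*1000).astype(np.float32))
    print(n,len(p),'mean',p.mean(0).round(4),'rect',np.round(r[0],1),np.round(r[1],1),round(r[2],2),'z',np.percentile(p[:,2],[5,50,95]).round(4))
def win(u0,u1,v0,v1):
    m=np.zeros((400,640),bool);m[v0:v1,u0:u1]=1;return m
z=P[:,:,2]
rep('bar',win(345,385,150,222)&(z>.012)&(z<.03))
rep('lid',win(205,270,150,235)&(z>.08)&(z<.1))
rep('knob',win(240,262,178,200)&(z>.11))
rep('post1',win(272,300,155,180)&(z>.045))
rep('post2',win(272,300,205,228)&(z>.045))
for n,w in dict(mug=(366,402,138,166),candle=(312,336,115,145),bowl=(403,440,200,236),brush=(386,412,234,264),cup=(425,450,160,185),varn=(170,200,236,258),wide=(150,180,192,218)).items():
    rep(n,win(*w)&(z>(.006 if n=='brush' else .03)))
print(P[192,287],P[100,450])
E
python3 m.py
```

```text
bar 488 mean [ 0.5683 -0.2676  0.0203] rect [ 573.  -276.1] [247.3 128. ] 1.99 z [0.0137 0.0201 0.0267]
lid 2941 mean [0.5386 0.1951 0.0906] rect [541.  195.9] [228.3 172.2] 5.23 z [0.0843 0.0907 0.0969]
knob 75 mean [0.5328 0.1246 0.1945] rect [403.1  17.9] [413.2  35.5] 39.69 z [0.1182 0.1314 0.1386]
post1 108 mean [0.6233 0.0251 0.1198] rect [449.8 -33.1] [429.3  52.6] 18.97 z [0.0492 0.0566 0.0711]
post2 103 mean [0.4471 0.0134 0.0746] rect [368.9 -58.1] [261.5  50.2] 42.41 z [0.0492 0.0572 0.0697]
mug 275 mean [ 0.6813 -0.3422  0.0828] rect [ 504.7 -222.4] [103.4 523.3] 58.03 z [0.0332 0.069  0.0883]
candle 356 mean [ 0.7444 -0.1183  0.138 ] rect [ 522.1 -108.8] [ 58.7 531.6] 87.75 z [0.0474 0.1367 0.1449]
bowl 279 mean [ 0.4471 -0.462   0.0645] rect [ 388.6 -311.5] [116.9 438.6] 21.03 z [0.0308 0.0397 0.051 ]
brush 368 mean [ 0.3274 -0.3727  0.0881] rect [ 318.6 -276.9] [100.1 313.6] 8.36 z [0.0073 0.0179 0.6223]
cup 235 mean [ 0.6054 -0.5265  0.0804] rect [ 433.8 -347.3] [ 66.9 564.1] 43.7 z [0.033  0.0688 0.0927]
varn 320 mean [0.3484 0.3762 0.0741] rect [349.5 379.7] [61.7 61.1] 22.43 z [0.04   0.0819 0.0902]
wide 461 mean [0.492  0.4322 0.1182] rect [368.5 181.4] [654.8  68.1] 63.97 z [0.046  0.117  0.1252]
[0.54834386 0.02069393 0.01832964] [ 0.89731024 -0.6006746  -0.00391772]
```

```bash
cat > m2.py <<'E'
from h import *
s=dict(np.load('top.npz'));P=cloud(s)
hsv=cv2.cvtColor(s['color'],cv2.COLOR_RGB2HSV);H,S,V=[hsv[...,i].astype(int) for i in range(3)]
z=P[...,2]
E=s['extrinsics'];K=s['mtx'];C=-E[:3,:3].T@E[:3,3]
u,v=np.meshgrid(np.arange(640),np.arange(400))
R=np.stack([(u-K[0,2])/K[0,0],(v-K[1,2])/K[1,1],np.ones_like(u)],-1)@E[:3,:3]
def onplane(zz): return C+R*((zz-C[2])/R[...,2])[...,None]
def rep(n,w,m,zz):
    k=np.zeros((400,640),bool);k[w[2]:w[3],w[0]:w[1]]=1;k&=m
    _,lab,st,_=cv2.connectedComponentsWithStats(k.astype(np.uint8));k=lab==1+st[1:,4].argmax()
    p=onplane(zz)[k][:,:2]*1000;r=cv2.minAreaRect(p.astype(np.float32))
    d=np.linalg.svd(p-p.mean(0),full_matrices=False)[2][0]
    print(n,len(p),'mean',p.mean(0).round(1),'rect',np.round(r[0],1),np.round(r[1],1),round(r[2],2),'pca',round(np.degrees(np.arctan2(d[1],d[0])),2),'zmed',np.median(z[k]).round(4))
ok=z<.2
rep('bar',(340,390,145,225),(z>.011)&(z<.04)&(S>90)&(H<25),.02)
rep('lid',(205,270,150,235),(z>.075)&(z<.11),.0905)
rep('knob',(240,262,178,200),(z>.106)&(z<.15),.1335)
rep('knobred',(240,262,178,200),((H<6)|(H>174))&(S>150),.125)
blue=(H>100)&(H<130)&(S>120)
rep('post1',(272,300,155,182),blue,.06)
rep('post2',(272,300,205,228),blue,.06)
for n,w,zz in [('mug',(366,402,138,166),.085),('candle',(312,336,115,145),.14),('bowl',(403,440,200,236),.045),('cup',(425,450,160,185),.09)]:
    rep(n,w,(z>.03)&ok,zz)
rep('brush',(380,412,230,268),(z>.005)&(z<.03),.01)
E
python3 m2.py
python3 - <<'E'
import cv2
a=cv2.imread('pics/top.png')[130:270,200:440]
cv2.imwrite('pics/crop.png',cv2.resize(a,None,fx=3.3,fy=3.3,interpolation=cv2.INTER_CUBIC))
E
```

```text
bar 469 mean [ 562.6 -265. ] rect [ 562.9 -264.6] [238.4  27.8] 22.28 pca -157.43 zmed 0.0198
lid 2983 mean [538.6 195. ] rect [540.2 195. ] [226.3 171.7] 5.08 pca -174.43 zmed 0.0907
knob 73 mean [543.6 134.5] rect [543.5 134.3] [34.1 24.6] 7.45 pca -170.03 zmed 0.1309
knobred 45 mean [547.2 135.9] rect [546.3 135.4] [28.2 20.7] 0.46 pca -172.04 zmed 0.1332
post1 46 mean [637.7  29.9] rect [637.5  29.6] [15.2 40.2] 7.31 pca -82.88 zmed 0.0552
post2 60 mean [449.9  11.8] rect [449.7  12.1] [39.  17.8] 89.69 pca -81.8 zmed 0.0564
mug 271 mean [ 680.8 -342.2] rect [ 674.5 -339.5] [ 81.9 106.5] 28.87 pca 113.21 zmed 0.0689
candle 352 mean [ 744.2 -118.3] rect [ 743.9 -119.1] [55.7 86.4] 89.26 pca 179.37 zmed 0.1366
bowl 275 mean [ 449.3 -465.9] rect [ 445.6 -460.9] [116.9 115.5] 43.14 pca -122.05 zmed 0.0396
cup 233 mean [ 603.4 -524.2] rect [ 600.3 -521.4] [66.7 79.7] 43.49 pca 135.68 zmed 0.0683
brush 309 mean [ 333.1 -383. ] rect [ 332.3 -379.7] [91.7 56.2] 36.35 pca -147.44 zmed 0.0177
```

View pics/crop.png

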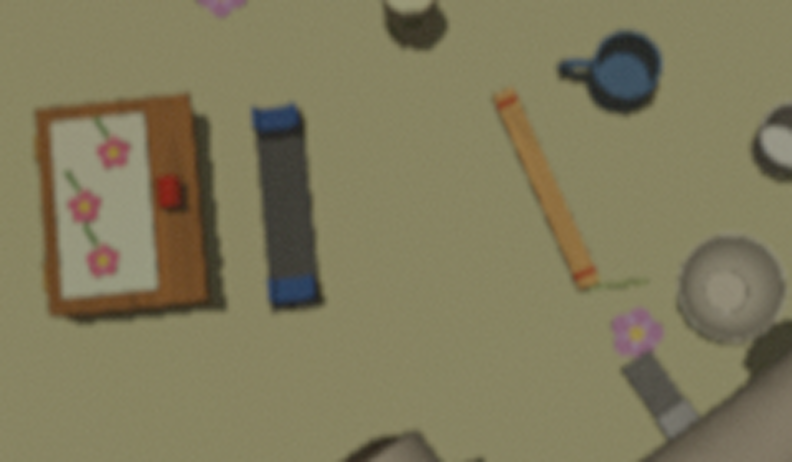

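The crop confirms the layout: bar at about 22.4° and stand at about 5.4° to world x. I'm moving over the bar, since the tool is already nearly aligned with it.

>>> {"api": "servo_tool", "payload": {
  "deltas": [
    [-0.027,0.011,0,0,0,-0.002,0.0854],
    [-0.027,0.011,0,0,0,-0.002,0.0854],
    [-0.027,0.011,0,0,0,-0.002,0.0854],
    [-0.027,0.011,0,0,0,-0.002,0.0854],
    [-0.027,0.011,0,0,0,-0.002,0.0854],
    [-0.027,0.011,0,0,0,-0.002,0.0854],
    [-0.027,0.011,0,0,0,-0.002,0.0854],
    [-0.027,0.011,0,0,0,-0.003,0.0854]
  ],
  "squeeze": 40
}}

```text
time: 0.9
eef_pos: [0.3962, -0.4191, 0.2308]
ee_rot: [3.141, -0.0, -2.752]
contact_force: [0.5, 0.5, 0.0]
gripper_width: 0.0851
grasp_force: 0.0
```

>>> {"api": "servo_tool", "payload": {
  "deltas": [
    [-0.027,0.011,0.005,0,0,0,0.0854],
    [-0.027,0.011,0.01,0,0,0,0.0854],
    [-0.027,0.011,0.01,0,0,0,0.0854],
    [-0.027,0.011,0.01,0,0,0,0.0854],
    [-0.027,0.011,0.01,0,0,0,0.0854],
    [-0.027,0.011,0.01,0,0,0,0.0854],
    [-0.027,0.011,0.01,0,0,0,0.0854],
    [-0.02,0.01,0.005,0,0,0,0.0854]
  ]
}}

```text
time: 1.7
eef_pos: [0.5563, -0.2589, 0.1596]
ee_rot: [3.14, -0.002, -2.751]
contact_force: [-0.3, -0.5, -0.2]
gripper_width: 0.0854
grasp_force: 0.0
```

```bash
cat >> h.py <<'E'
from scipy.spatial.transform import Rotation as Rt
def to(p,yaw_y=None,R=None):
    """tool-frame shift to world p; yaw_y = wanted angle of tool y axis (deg)"""
    o=env.observe();R=Rt.from_euler('xyz',o['ee_rot']).as_matrix()
    y=np.degrees(np.arctan2(R[1,1],R[0,1]))
    print('pos',o['eef_pos'].round(4),'tooly',y.round(2),'shift',(R.T@(np.array(p)-o['eef_pos'])).round(4),'tz',None if yaw_y is None else -np.radians((yaw_y-y+90)%180-90).round(4),'w',o['gripper_width'],'F',o['contact_force'].round(2),'t',o['time'],'q',o['joint_positions'].round(2))
E
python3 - <<'E'
from h import *
s=shot('wrist','w1');to([.5628,-.2648,.003],112.4)
P=cloud(s);hsv=cv2.cvtColor(s['color'],cv2.COLOR_RGB2HSV)
m=(P[...,2]>.014)&(P[...,2]<.026)&(s['depth']>0)
_,lab,st,_=cv2.connectedComponentsWithStats(m.astype(np.uint8));k=lab==1+st[1:,4].argmax()
r=cv2.minAreaRect((P[k][:,:2]*1000).astype(np.float32));print(r,P[k].mean(0))
E
```

```text
pos [ 0.5579 -0.257   0.1589] tooly 112.5 shift [-0.0018 -0.0093  0.1559] tz 0.0017 w 0.08526071598431813 F [ 1.37  0.83 -0.14] t 1.75 q [-0.17  0.43 -0.12 -0.   -1.03 -1.01]
((563.4920043945312, -261.36688232421875), (238.67861938476562, 26.071115493774414), 22.433107376098633) [ 0.55136329 -0.26629887  0.02005655]
```

View pics/w1.png

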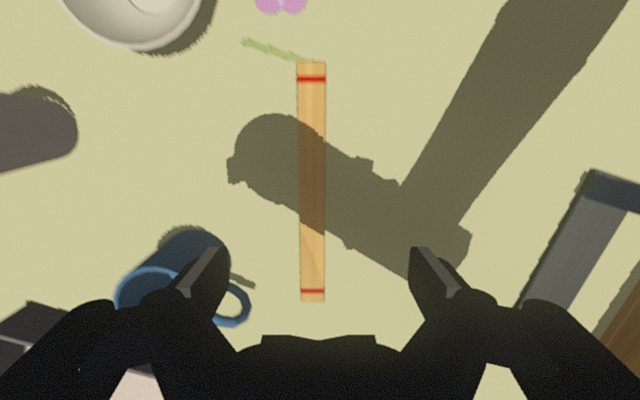

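The wrist view shows the whole bar from (312,62) to (312,300), between the fingers, with the mug to its left and well clear. Descending to grasp it.

>>> {"api": "servo_tool", "payload": {
  "deltas": [
    [-0.002,-0.003,0.015,0,0,0,0.0854],
    [-0.001,-0.002,0.02,0,0,0,0.0854],
    [0,-0.002,0.025,0,0,0,0.0854],
    [0,0,0.025,0,0,0,0.0854],
    [0,0,0.025,0,0,0,0.0854],
    [0,0,0.02,0,0,0,0.0854],
    [0,0,0.015,0,0,0,0.0854],
    [0,0,0.01,0,0,0,0.0854]
  ]
}}

```text
time: 2.55
eef_pos: [0.5595, -0.2663, 0.004]
ee_rot: [3.14, -0.003, -2.753]
contact_force: [0.8, 0.2, -0.3]
gripper_width: 0.0851
grasp_force: 0.0
```

>>> {"api": "servo_tool", "payload": {
  "deltas": [
    [0,0,0,0,0,0,0.0854],
    [0,0,0,0,0,0,0.04],
    [0,0,0,0,0,0,0.02],
    [0,0,0,0,0,0,0.015],
    [0,0,0,0,0,0,0.015],
    [0,0,0,0,0,0,0.015],
    [0,0,0,0,0,0,0.015],
    [0,0,0,0,0,0,0.015]
  ]
}}

```text
time: 3.35
eef_pos: [0.562, -0.2657, 0.0072]
ee_rot: [-3.141, 0.001, -2.751]
contact_force: [0.3, 1.4, 5.5]
gripper_width: 0.0252
grasp_force: 40.2
```

```bash
python3 -c "
from h import *
to([.563,-.2625,.2],112.4);print(env.observe()['grasp_force'])"
```

```text
pos [ 0.562  -0.2657  0.0072] tooly 112.36 shift [-0.0024  0.0024 -0.1928] tz -0.0007 w 0.025169128815664656 F [0.25 1.35 5.52] t 3.35 q [-0.18  0.61 -0.25  0.   -0.71 -1.  ]
40.151018500328064
```

Gripped. I'll lift, then move next to the stand and turn.

>>> {"api": "servo_tool", "payload": {
  "deltas": [
    [0,0,-0.01,0,0,0,0.015],
    [0,0,-0.02,0,0,0,0.015],
    [0,0,-0.03,0,0,0,0.015],
    [0,0,-0.03,0,0,0,0.015],
    [0,0,-0.03,0,0,0,0.015],
    [0,0,-0.03,0,0,0,0.015],
    [0,0,-0.03,0,0,0,0.015],
    [0,0,-0.02,0,0,0,0.015]
  ]
}}

```text
time: 4.15
eef_pos: [0.5615, -0.2658, 0.2088]
ee_rot: [-3.14, 0.002, -2.752]
contact_force: [-0.3, -0.0, -1.4]
gripper_width: 0.0249
grasp_force: 39.4
```

>>> {"api": "servo_tool", "payload": {
  "deltas": [
    [-0.014,0.022,0,0,0,0.037,0.015],
    [-0.014,0.022,0,0,0,0.037,0.015],
    [-0.014,0.022,0,0,0,0.037,0.015],
    [-0.014,0.022,0,0,0,0.037,0.015],
    [-0.013,0.022,0,0,0,0.037,0.015],
    [-0.012,0.022,0,0,0,0.037,0.015],
    [-0.011,0.022,0,0,0,0.037,0.015],
    [-0.01,0.022,0,0,0,0.037,0.015]
  ]
}}

```text
time: 4.95
eef_pos: [0.6137, -0.0681, 0.2059]
ee_rot: [3.141, -0.001, -3.049]
contact_force: [0.3, 0.2, -1.1]
gripper_width: 0.0247
grasp_force: 39.5
```

>>> {"api": "servo_tool", "payload": {
  "deltas": [
    [0,0,0,0,0,0,0.015],
    [0,0,0,0,0,0,0.015],
    [0,0,0,0,0,0,0.015],
    [0,0,0,0,0,0,0.015],
    [0,0,0,0,0,0,0.015],
    [0,0,0,0,0,0,0.015],
    [0,0,0,0,0,0,0.015],
    [0,0,0,0,0,0,0.015]
  ]
}}

```text
time: 5.75
eef_pos: [0.6142, -0.0693, 0.2064]
ee_rot: [3.142, 0.0, -3.048]
contact_force: [-0.2, -0.1, -1.1]
gripper_width: 0.0251
grasp_force: 39.5
```

```bash
python3 - <<'E'
from h import *
s=shot('wrist','w2');to([.5438,.0208,.1],95.4)
E
```

```text
pos [ 0.6142 -0.0693  0.2064] tooly 95.37 shift [0.0617 0.0962 0.1064] tz -0.0006 w 0.024773861441635476 F [-0.19  0.54 -1.29] t 5.8 q [ 0.15  0.39 -0.05 -0.   -1.13 -1.63]
```

View pics/w2.png

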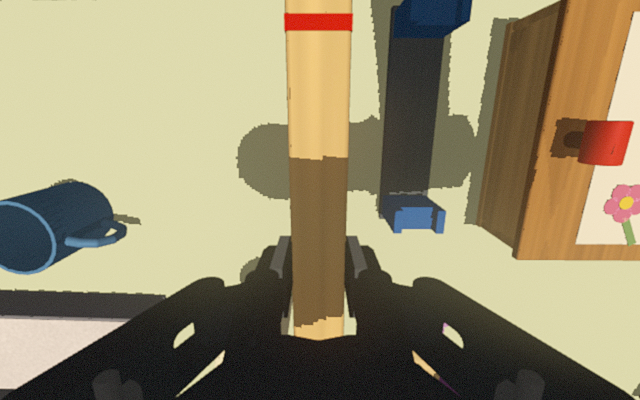

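The wrist view shows the bar straight along column 320, its near band at row 22, with the posts at (430,15) and (415,212) and the knob at (605,143). I'll measure these from the cloud.

```bash
python3 - <<'E'
from h import *
s=dict(np.load('wrist.npz'));P=cloud(s);hsv=cv2.cvtColor(s['color'],cv2.COLOR_RGB2HSV);H,S,V=[hsv[...,i].astype(int) for i in range(3)]
z=P[...,2];u,v=np.meshgrid(np.arange(640),np.arange(400))
def rep(n,m):
    _,lab,st,_=cv2.connectedComponentsWithStats(m.astype(np.uint8));k=lab==1+st[1:,4].argmax()
    p=P[k]*1000;r=cv2.minAreaRect(p[:,:2].astype(np.float32));print(n,k.sum(),p.mean(0).round(1),np.round(r[0],1),np.round(r[1],1),round(r[2],2),'zmin/max',p[:,2].min().round(1),p[:,2].max().round(1))
blue=(H>95)&(H<130)&(S>100)&(u>360)&(z>.048)&(z<.075)
rep('far(-x)post',blue&(v<100)); rep('+x post',blue&(v>150))
rep('+x lips',blue&(v>150)&(z>.061)); 
rep('foot',(u>370)&(u<450)&(z>.004)&(z<.013)&(v<205)&(V<90))
rep('knob',((H<6)|(H>174))&(S>150)&(u>540)&(z>.1)&(z<.15))
rep('band',((H<6)|(H>174))&(S>150)&(u>270)&(u<370)&(v<60))
rep('bar',(u>275)&(u<360)&(v<230)&(z>.12))
rep('lid',(u>450)&(z>.085)&(z<.096))
m=(u>450)&(z>.085)&(z<.096)
x=P[m]; 
# lid front edge: min y per x-bin
b=np.arange(.42,.64,.01);e=[(c,x[abs(x[:,0]-c)<.003][:,1].min()) for c in b if (abs(x[:,0]-c)<.003).sum()>5];e=np.array(e);f=np.polyfit(*e.T,1);print('lid front slope deg',np.degrees(np.arctan(f[0])),'y at .5456',np.polyval(f,.5456))
E
```

```text
far(-x)post 1697 [454.1  18.7  58.4] [452.5  18.5] [20.8 49.7] 3.53 zmin/max 48.1 69.6
+x post 798 [638.8  31.6  58. ] [639.   31.3] [23.9 42.3] 5.36 zmin/max 52.9 68.6
+x lips 189 [640.5  14.7  67.1] [640.5  14.6] [23.9  8.8] 5.34 zmin/max 63.4 68.6
foot 8142 [536.1  24.9   8.2] [535.5  26.2] [207.   55.6] 5.09 zmin/max 4.0 12.9
knob 1578 [546.3 134.7 130.5] [546.8 136.6] [31. 21.] 5.06 zmin/max 118.6 135.5
band 1078 [512.7 -77.4 219.9] [528.2 -76.4] [37.4 25.6] 3.53 zmin/max 216.9 349.2
bar 14270 [546.6 -74.  219.8] [551.4 -73.7] [93.4 26.4] 5.34 zmin/max 215.9 349.2
lid 24006 [550.6 153.9  90.9] [547.4 170.8] [217.  116.1] 5.71 zmin/max 85.0 95.9
lid front slope deg 2.2631061610610335 y at .5456 0.11476722991705664
```

>>> {"api": "servo_tool", "payload": {
  "deltas": [
    [0.005,0.008,0,0,0,0.002,0.015],
    [0.009,0.014,0,0,0,0.001,0.015],
    [0.01,0.015,0,0,0,0,0.015],
    [0.01,0.016,0,0,0,0,0.015],
    [0.01,0.016,0.005,0,0,0,0.015],
    [0.009,0.015,0.01,0,0,0,0.015],
    [0.007,0.011,0.015,0,0,0,0.015],
    [0.004,0.006,0.015,0,0,0,0.015]
  ]
}}

```text
time: 6.6
eef_pos: [0.5398, 0.0273, 0.1615]
ee_rot: [3.141, 0.001, -3.049]
contact_force: [-0.3, 1.1, -0.8]
gripper_width: 0.0246
grasp_force: 39.5
```

>>> {"api": "servo_tool", "payload": {
  "deltas": [
    [0,0,0.015,0,0,0,0.015],
    [0,0,0.015,0,0,0,0.015],
    [0,0,0.015,0,0,0,0.015],
    [0,0,0.01,0,0,0,0.015],
    [0,0,0.006,0,0,0,0.015],
    [0,0,0,0,0,0,0.015],
    [0,0,0,0,0,0,0.015],
    [0,0,0,0,0,0,0.015]
  ]
}}

```text
time: 7.4
eef_pos: [0.5418, 0.0257, 0.101]
ee_rot: [3.141, 0.002, -3.051]
contact_force: [0.3, -0.3, -0.8]
gripper_width: 0.0248
grasp_force: 39.5
```

```bash
python3 - <<'E'
from h import *
s=shot('wrist','w3');to([.5415,.0265,.062],95.2)
P=cloud(s);hsv=cv2.cvtColor(s['color'],cv2.COLOR_RGB2HSV);H,S,V=[hsv[...,i].astype(int) for i in range(3)]
z=P[...,2];u,v=np.meshgrid(np.arange(640),np.arange(400));n=np.array([-.0906,.9959,0])
bl=(H>95)&(H<130)&(S>100)&(z>.045)&(z<.075)
for nm,m in dict(blue=bl,lips=bl&(z>.062),bar=(u>250)&(u<390)&(v<240)&(z>.095)&(z<.13)&(H<30)&(S>60)).items():
    p=P[m]@n*1000;print(nm,m.sum(),np.percentile(p,[1,10,50,90,99]).round(1),'z',np.median(z[m]).round(4))
E
```

```text
pos [0.5417 0.0257 0.101 ] tooly 95.2 shift [0.0002 0.0008 0.039 ] tz 0.0 w 0.02466212618449002 F [-0.41  0.57 -0.84] t 7.45 q [ 0.35  0.38 -0.37  0.   -0.82 -1.83]
blue 1291 [-46.8 -45.6 -40.2   0.8   2.1] z 0.0672
lips 1180 [-46.8 -45.5 -40.1   0.9   2.1] z 0.0672
bar 14740 [-34.6 -32.1 -22.  -11.6  -9.2] z 0.114
```

View pics/w3.png

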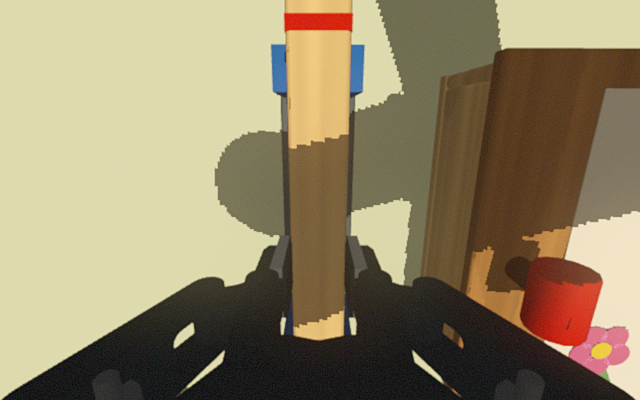

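The posts' lips straddle the bar symmetrically at (280,70) and (356,70), and the cloud puts it within 0.5 mm. Lowering and releasing.

>>> {"api": "servo_tool", "payload": {
  "deltas": [
    [0,0,0.005,0,0,0,0.015],
    [0,0,0.008,0,0,0,0.015],
    [0,0,0.008,0,0,0,0.015],
    [0,0,0.007,0,0,0,0.015],
    [0,0,0.005,0,0,0,0.015],
    [0,0,0.003,0,0,0,0.015],
    [0,0,0.002,0,0,0,0.015],
    [0,0,0,0,0,0,0.015]
  ]
}}

```text
time: 8.25
eef_pos: [0.5415, 0.0257, 0.0624]
ee_rot: [-3.142, 0.0, -3.051]
contact_force: [-0.5, 0.2, -1.2]
gripper_width: 0.025
grasp_force: 39.6
```

>>> {"api": "servo_tool", "payload": {
  "deltas": [
    [0,0,0,0,0,0,0.015],
    [0,0,0,0,0,0,0.03],
    [0,0,0,0,0,0,0.035],
    [0,0,0,0,0,0,0.045],
    [0,0,0,0,0,0,0.06],
    [0,0,0,0,0,0,0.075],
    [0,0,0,0,0,0,0.0854],
    [0,0,0,0,0,0,0.0854]
  ]
}}

```text
time: 9.05
eef_pos: [0.5413, 0.0256, 0.0623]
ee_rot: [3.142, 0.0, -3.051]
contact_force: [0.1, 0.1, -0.5]
gripper_width: 0.0855
grasp_force: 0.0
```

>>> {"api": "servo_tool", "payload": {
  "deltas": [
    [0,0,-0.005,0,0,0,0.0854],
    [0,0,-0.015,0,0,0,0.0854],
    [0,0,-0.025,0,0,0,0.0854],
    [0,0,-0.03,0,0,0,0.0854],
    [0,0,-0.03,0,0,0,0.0854],
    [0,0,-0.03,0,0,0,0.0854],
    [0,0,-0.025,0,0,0,0.0854],
    [0,0,-0.01,0,0,0,0.0854]
  ]
}}

```text
time: 9.85
eef_pos: [0.5424, 0.0258, 0.2356]
ee_rot: [3.141, 0.006, -3.05]
contact_force: [0.8, -0.6, 0.2]
gripper_width: 0.0852
grasp_force: 0.0
```

```bash
python3 - <<'E'
from h import *
s=shot('wrist','w4');to([.5415,.0265,.062],95.2)
P=cloud(s);hsv=cv2.cvtColor(s['color'],cv2.COLOR_RGB2HSV);H,S,V=[hsv[...,i].astype(int) for i in range(3)]
z=P[...,2];u,v=np.meshgrid(np.arange(640),np.arange(400));a=np.array([.9959,.0906,0]);n=np.array([-.0906,.9959,0])
bl=(H>95)&(H<130)&(S>100)&(z>.062)&(z<.075)
red=((H<6)|(H>174))&(S>150)
bar=(z>.069)&(z<.082)&(abs(P@n+.022)<.03)&(H<30)
for nm,m in dict(lips=bl,bar=bar,knob=red&(z>.1)&(z<.15)&(P[...,1]>.09)).items():
    p=P[m]*1000;print(nm,m.sum(),'n',np.percentile(p@n,[1,50,99]).round(1),'a',np.percentile(p@a,[1,50,99]).round(1),'z',np.median(z[m]).round(4),cv2.minAreaRect(p[:,:2].astype(np.float32)))
E
```

```text
pos [0.5426 0.0258 0.2358] tooly 95.22 shift [0.0021 0.0007 0.1738] tz 0.0004 w 0.08527263080360165 F [0.86 0.67 1.09] t 9.9 q [ 0.35  0.24 -0.19  0.   -1.13 -1.83]
lips 1204 n [-380.4 -343.7    1.4] a [439.5 638.9 674.3] z 0.0675 ((571.0930786132812, -138.5292205810547), (215.02294921875, 398.6644592285156), 9.111919403076172)
bar 5777 n [-34.1 -21.7  -8.8] a [426.5 525.2 659.9] z 0.0751 ((543.6475830078125, 27.986387252807617), (238.65980529785156, 26.134592056274414), 5.3379950523376465)
knob 981 n [77.7 86.2 99.1] a [540.7 555.5 571.4] z 0.1316 ((546.072265625, 138.60145568847656), (32.034358978271484, 22.453887939453125), 4.967157363891602)
```

View pics/w4.png

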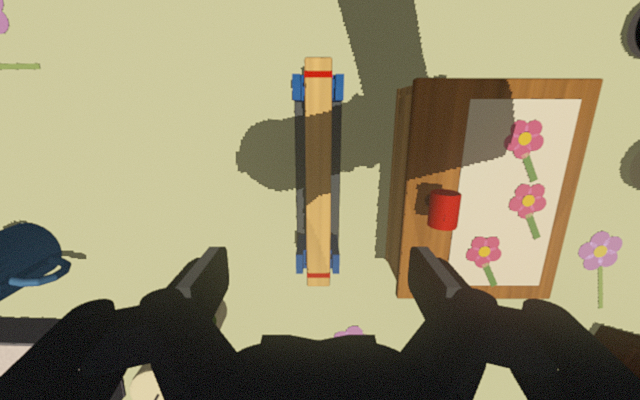

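The bar lies in both notches, bands at (317,73) and (317,275), centre about (543.6, 28.0) mm, and the red knob is at (445,210). Now I turn the gripper 90° and move above the knob.

>>> {"api": "servo_tool", "payload": {
  "deltas": [
    [0,0,0,0,0,-0.13,0.0854],
    [0,0,0,0,0,-0.13,0.0854],
    [0,0,0,0,0,-0.13,0.0854],
    [0,0,0,0,0,-0.13,0.0854],
    [0,0,0,0,0,-0.13,0.0854],
    [0,0,0,0,0,-0.13,0.0854],
    [0,0,0,0,0,-0.13,0.0854],
    [0,0,0,0,0,-0.13,0.0854]
  ]
}}

```text
time: 10.7
eef_pos: [0.5404, 0.0255, 0.2306]
ee_rot: [3.139, -0.002, -2.006]
contact_force: [-0.5, -0.3, 0.1]
gripper_width: 0.0853
grasp_force: 0.0
```

>>> {"api": "servo_tool", "payload": {
  "deltas": [
    [0,0,0,0,0,-0.13,0.0854],
    [0,0,0,0,0,-0.13,0.0854],
    [0,0,0,0,0,-0.13,0.0854],
    [0,0,0,0,0,-0.14,0.0854],
    [-0.027,0,0,0,0,0,0.0854],
    [-0.027,0,0,0,0,0,0.0854],
    [-0.027,0,0,0,0,0,0.0854],
    [-0.02,0,0,0,0,0,0.0854]
  ]
}}

```text
time: 11.5
eef_pos: [0.5313, 0.1273, 0.2306]
ee_rot: [3.139, -0.001, -1.48]
contact_force: [-0.3, 0.2, -0.4]
gripper_width: 0.0853
grasp_force: 0.0
```

>>> {"api": "servo_tool", "payload": {
  "deltas": [
    [0,0,0,0,0,0,0.0854],
    [0,0,0,0,0,0,0.0854],
    [0,0,0,0,0,0,0.0854],
    [0,0,0,0,0,0,0.0854],
    [0,0,0,0,0,0,0.0854],
    [0,0,0,0,0,0,0.0854],
    [0,0,0,0,0,0,0.0854],
    [0,0,0,0,0,0,0.0854]
  ]
}}

```text
time: 12.3
eef_pos: [0.5322, 0.126, 0.2324]
ee_rot: [-3.141, 0.0, -1.481]
contact_force: [0.5, 0.6, -0.8]
gripper_width: 0.0854
grasp_force: 0.0
```

```bash
python3 - <<'E'
from h import *
s=shot('wrist','w5');to([.546,.1365,.103],5.2)
P=cloud(s);hsv=cv2.cvtColor(s['color'],cv2.COLOR_RGB2HSV);H,S,V=[hsv[...,i].astype(int) for i in range(3)]
z=P[...,2]
m=((H<6)|(H>174))&(S>150)&(z>.105)&(z<.15)
p=P[m]*1000;print(m.sum(),cv2.minAreaRect(p[:,:2].astype(np.float32)),z[m].max())
E
```

```text
pos [0.5322 0.1261 0.2324] tooly -174.85 shift [-0.0091 -0.0147  0.1294] tz -0.0009 w 0.0854538615519394 F [-0.   -0.18  0.82] t 12.35 q [ 0.53  0.25 -0.18 -0.   -1.14 -0.44]
632 ((546.88525390625, 138.57313537597656), (30.57230567932129, 22.72516632080078), 6.031497955322266) 0.13526883039072024
```

View pics/w5.png

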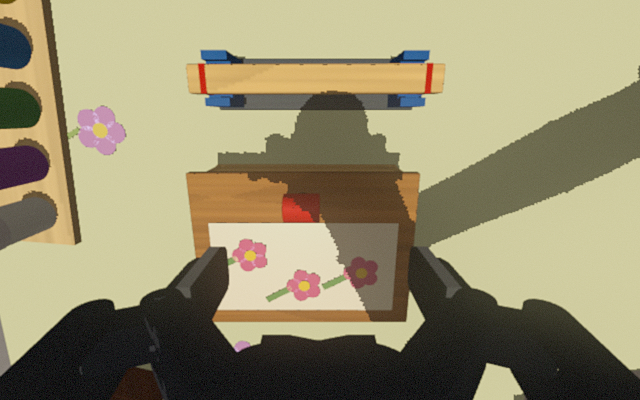

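The box is straight in view, with the knob at (300,208) and the bar intact above it between the bands at (202,78) and (429,78). Descending onto the knob.

>>> {"api": "servo_tool", "payload": {
  "deltas": [
    [-0.004,-0.006,0.01,0,0,0,0.0854],
    [-0.004,-0.006,0.015,0,0,0,0.0854],
    [-0.002,-0.003,0.02,0,0,0,0.0854],
    [0,0,0.025,0,0,0,0.0854],
    [0,0,0.025,0,0,0,0.0854],
    [0,0,0.018,0,0,0,0.0854],
    [0,0,0.01,0,0,0,0.0854],
    [0,0,0.005,0,0,0,0.0854]
  ]
}}

```text
time: 13.15
eef_pos: [0.546, 0.1374, 0.1029]
ee_rot: [3.14, -0.001, -1.481]
contact_force: [-0.6, -0.5, -0.2]
gripper_width: 0.0857
grasp_force: 0.0
```

>>> {"api": "servo_tool", "payload": {
  "deltas": [
    [0,0,0,0,0,0,0.06],
    [0,0,0,0,0,0,0.045],
    [0,0,0,0,0,0,0.035],
    [0,0,0,0,0,0,0.022],
    [0,0,0,0,0,0,0.022],
    [0,0,0,0,0,0,0.022],
    [0,0,0,0,0,0,0.022],
    [0,0,0,0,0,0,0.022]
  ]
}}

```text
time: 13.95
eef_pos: [0.5463, 0.1377, 0.1054]
ee_rot: [-3.141, 0.0, -1.481]
contact_force: [-2.5, 1.3, 6.6]
gripper_width: 0.0314
grasp_force: 41.1
```

```bash
python3 - <<'E'
from h import *
to([.546,.137,.1035],5.2)
t=np.radians(np.array([0,2,5,9,13,17,21,25,29,33,37,41,45,49,52,55,57,59,60])+15.95)
f=145.6*np.cos(t);g=145.6*np.sin(t)
print(np.c_[np.diff(f),-np.diff(g)].round(1).tolist())
E
```

```text
pos [0.5463 0.1377 0.1054] tooly -174.84 shift [0.0006 0.0004 0.0019] tz -0.0008 w 0.03142279082381765 F [-2.45  1.27  6.61] t 13.95 q [ 0.53  0.4  -0.31  0.   -0.85 -0.44]
[[-1.5, -4.9], [-2.5, -7.2], [-4.0, -9.4], [-4.6, -9.1], [-5.2, -8.7], [-5.8, -8.3], [-6.4, -7.9], [-6.9, -7.4], [-7.4, -6.9], [-7.9, -6.4], [-8.3, -5.8], [-8.7, -5.2], [-9.1, -4.6], [-7.0, -3.0], [-7.1, -2.7], [-4.8, -1.6], [-4.9, -1.4], [-2.5, -0.6]]
```

Gripped at 31 mm. Swinging the lid along its arc.

>>> {"api": "servo_tool", "payload": {
  "deltas": [
    [-0.0015,0,-0.0049,0,0,0,0.022],
    [-0.0025,0,-0.0072,0,0,0,0.022],
    [-0.004,0,-0.0094,0,0,0,0.022],
    [-0.0046,0,-0.0091,0,0,0,0.022],
    [-0.0052,0,-0.0087,0,0,0,0.022],
    [-0.0058,0,-0.0083,0,0,0,0.022],
    [0,0,0,0,0,0,0.022],
    [0,0,0,0,0,0,0.022]
  ]
}}

```text
time: 14.75
eef_pos: [0.5441, 0.1619, 0.1524]
ee_rot: [-3.141, 0.001, -1.481]
contact_force: [0.2, 3.5, -4.2]
gripper_width: 0.0314
grasp_force: 41.2
```

```bash
python3 - <<'E'
from h import *
to([.546,.137,.1035],5.2)
s=shot('scene','s2');P=cloud(s)
E
```

```text
pos [0.5441 0.1619 0.1524] tooly -174.83 shift [0.025  0.0004 0.0488] tz -0.0005 w 0.031359069860612376 F [ 0.21  3.49 -4.21] t 14.75 q [ 0.57  0.36 -0.25 -0.   -0.96 -0.48]
```

View pics/s2.png

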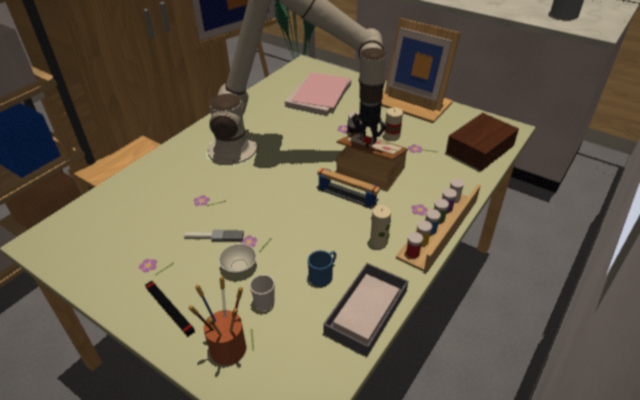

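The lid front is rising at (370,150) and the bar is still in place at (348,187). Continuing along the arc.

>>> {"api": "servo_tool", "payload": {
  "deltas": [
    [-0.0064,0,-0.0079,0,0,0,0.022],
    [-0.0069,0,-0.0074,0,0,0,0.022],
    [-0.0074,0,-0.0069,0,0,0,0.022],
    [-0.0079,0,-0.0064,0,0,0,0.022],
    [-0.0083,0,-0.0058,0,0,0,0.022],
    [-0.0087,0,-0.0052,0,0,0,0.022],
    [0,0,0,0,0,0,0.022],
    [0,0,0,0,0,0,0.022]
  ]
}}

```text
time: 15.6
eef_pos: [0.5401, 0.2067, 0.1922]
ee_rot: [-3.141, 0.001, -1.481]
contact_force: [3.4, 0.5, -2.1]
gripper_width: 0.0309
grasp_force: 41.2
```

>>> {"api": "servo_tool", "payload": {
  "deltas": [
    [-0.0091,0,-0.0046,0,0,0,0.022],
    [-0.007,0,-0.003,0,0,0,0.022],
    [-0.0071,0,-0.0027,0,0,0,0.022],
    [-0.0048,0,-0.0016,0,0,0,0.022],
    [-0.0049,0,-0.0014,0,0,0,0.022],
    [-0.0025,0,-0.0006,0,0,0,0.022],
    [0,0,0,0,0,0,0.022],
    [0,0,0,0,0,0,0.022]
  ]
}}

```text
time: 16.4
eef_pos: [0.537, 0.2417, 0.2061]
ee_rot: [-3.141, 0.0, -1.481]
contact_force: [2.9, -3.3, 2.3]
gripper_width: 0.0313
grasp_force: 41.1
```

```bash
python3 - <<'E'
from h import *
to([.546,.137,.1035],5.2);print(env.observe()['grasp_force'])
a=np.array([.9959,.0906,0]);n=np.array([-.0906,.9959,0])
for c in ('scene','top'):
    s=shot(c,c+'3');P=cloud(s);m=(s['depth']>0)&(P[...,2]>.1)&(P[...,2]<.215)&(P@n>.05)&(P@n<.215)&(abs(P@a-.556)<.11)
    p=P[m];
    # robust plane of lid: y_n vs z
    x=p@n;zz=p[:,2];k=np.ones(len(x),bool)
    for _ in range(8):
        f=np.polyfit(zz[k],x[k],1);r=abs(x-np.polyval(f,zz));k=r<max(.005,np.median(r[k])*1.5)
    print(c,len(p),k.sum(),'lid deg',90-np.degrees(np.arctan(abs(f[0]))) if 1 else 0,f)
i=cv2.imread('pics/scene3.png')[80:230,290:450];cv2.imwrite('pics/c3.png',cv2.resize(i,None,fx=4,fy=4,interpolation=cv2.INTER_CUBIC)[:600])
E
```

```text
pos [0.537  0.2417 0.2061] tooly -174.84 shift [0.1051 0.0005 0.1026] tz -0.0006 w 0.03132429883000658 F [ 2.85 -3.26  2.32] t 16.4 q [ 0.7   0.34 -0.12  0.   -1.11 -0.61]
41.12274885177612
scene 715 691 lid deg 57.14738106952805 [-0.64575659  0.2824476 ]
top 695 673 lid deg 56.69196692793225 [-0.65707794  0.2925709 ]
```

View pics/c3.png

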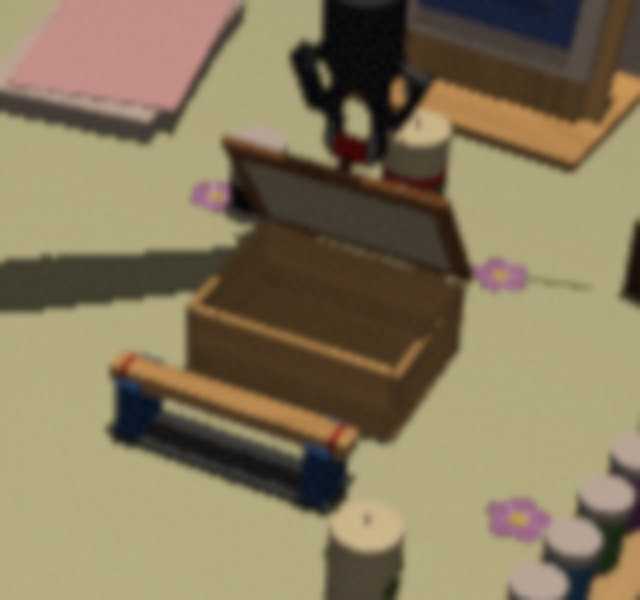

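The lid is open with its edge from (230,140) to (465,275), the fingers hold the knob at (350,150), and the bar rests in both notches. It measures about 57° in the images and about 60° from the tool motion, so I'll nudge it 2° and settle.

>>> {"api": "servo_tool", "payload": {
  "deltas": [
    [-0.0025,0,-0.0006,0,0,0,0.022],
    [-0.0025,0,-0.0006,0,0,0,0.022],
    [0,0,0,0,0,0,0.022],
    [0,0,0,0,0,0,0.022],
    [0,0,0,0,0,0,0.022],
    [0,0,0,0,0,0,0.022],
    [0,0,0,0,0,0,0.022],
    [0,0,0,0,0,0,0.022]
  ]
}}

```text
time: 17.3
eef_pos: [0.5365, 0.2464, 0.2072]
ee_rot: [-3.141, -0.0, -1.481]
contact_force: [3.1, -4.3, 4.7]
gripper_width: 0.031
grasp_force: 41.5
```

```bash
python3 - <<'E'
from h import *
to([.546,.137,.1035],5.2)
print(env.close_job())
E
```

```text
pos [0.5365 0.2464 0.2072] tooly -174.84 shift [0.1098 0.0005 0.1037] tz -0.0008 w 0.03099467717058576 F [ 3.11 -4.29  4.66] t 17.3 q [ 0.7   0.34 -0.12  0.   -1.11 -0.62]
the job is handed in; nothing more can be done
None
```

The job is handed in at 17.3 s with no verdict returned: the bar rests centred in both notches, and the gripper still holds the lid at about 60° (estimates 59–62°).

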